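# Lock the bayonet cap on the filter pot

## Task

First swing the wire bail on the filter pot back from over the cap, past its balance point, so that it stays open by itself. Then push the winged cap in against its spring, turn it about a quarter turn clockwise as far as it goes, and let it spring back out so that its lugs seat in the locking notches; do not wrench the cap against its slots. Leave the bail open and do not disturb the loose things lying beside the pot.

Things in the scene. Friction and masses are not known exactly. Their poses are not given: they have to be found in the camera images.
- filter_pot: aluminium filter canister, 78 mm diameter, on a grey foot 170 x 120 x 12 mm fixed to the bench. Origin under the foot, z up. Its mouth leans 35 degrees from vertical towards its own -x; the mouth axis, outward, is (-sin 35, 0, cos 35 degrees) in its frame, through the collar rim's centre (-0.055, 0, 0.155) m. Steel collar 94 mm outside diameter, with two J-slots
- cap_grip (a point): on the cap's wing and the mouth axis, where to hold it with the TCP; moves with the cap; 37 mm outside the collar's rim when the cap is out. z points outward along the mouth axis, x along the wing, y across it. The wing is a black bar 66 mm long, 14 mm thick, 28 mm high; the point lies 6 mm below its outer edge, 22 mm above the cap's round face (78 mm diameter)
- plunger (a joint): how far the cap is pushed in along the mouth axis, m: 0 = fully out (unlocked), 0.014 = end of travel. A spring pushes the cap out, net of its weight, with 5 N at 0 and 12 N at 0.014. The cap can turn only when pushed in 0.010 or more, else its lugs jam against the slots' sides; locked, the spring holds it at about 0.002
- cap (a joint): turn of the cap (0.6 kg), rad, growing clockwise seen from outside, looking into the mouth: 0 = entry slots (start), end stop 1.54. From about 1.36 to 1.54 its two lugs stand under the locking notches and can rise into them, after which the cap cannot turn back. The wing starts 40 degrees anticlockwise of the pot's x direction
- bail (a joint): swing of the bail, rad: 0 = resting over the cap along the mouth axis, on its stop (35 degrees forward of upright); 0.61 = upright, its balance point; 1.36 = fully open on its rear stop, 45 degrees behind upright. It moves freely, with little friction, and falls to whichever side of 0.61 it is on
- bail_bar (a point): middle of the bail's cross-bar, 85 mm from its hinge. The cross-bar runs along the pot's y; it is 112 mm long, its middle 60 mm is a rubber sleeve of 14 mm diameter. While the bail is at 0 the sleeve is 20 mm clear of the wing's outer edge
- bail_hinge (a point): middle of the bail's hinge line, which runs along the pot's y through the collar, 15 mm below its rim
- grease_tin: loose round grease tin 84 mm diameter, 35 mm high, on the bench left of the pot; origin under its centre; to be left alone
- turned_part: loose stepped steel part 45 mm diameter, 60 mm high, farther left beside a red bin; origin under its centre; to be left alone
- steel_ring: loose heavy steel ring 82 mm diameter, 54 mm high, on the bench behind the pot; origin under its centre; to be left alone

How it is judged:
On the way, in this order (a step that is already met when the one before it is completed fails the run):
1. the bail is swung back past its balance point and lies open (value of joint bail above 1.2 rad), for 0.2 s.
2. the cap is pushed in and turned under its lands (value of joint plunger above 0.008 m and value of joint cap above 0.7 rad).
At the end, for the whole second after the job is handed in: the bail lies open (joint over 1.2 rad), the cap is turned to its notches (over 1.29 rad) and has sprung back out into them (pushed in less than 5 mm), all at rest (value of joint bail above 1.2 rad and value of joint cap above 1.29 rad and value of joint plunger below 0.005 m and velocity of joint cap between -0.1 and 0.1 rad/s and velocity of joint bail between -0.1 and 0.1 rad/s); the robot touches nothing.
It fails at once if a loose thing beside the pot is moved more than 30 mm (distance of any of grease_tin, turned_part, steel_ring from where it was at the start of the episode above 0.03 m).
It fails at once if the pot or its cap is wrenched or squeezed with brute force by the fingers (contact force between the fingers and filter_pot above 500 N).
It also fails if it takes over 42 s, if anything falls off the work surface, if the arm or the gripper's body presses on something with over 40 N, if the wrist force passes 120 N, or if a joint passes its speed limit or range.

## Robot

A 7-joint arm with a two-finger parallel gripper is mounted at the origin on a cart in front of the work surface, level with it; the furniture and walls round the work are solid. World frame = base frame: x ahead of the robot, y to its left, z up, the work surface at z = 0. Lengths are in m, angles in rad, forces in N, time in s.
With the tool pointing down it reaches from about 0.4 to 0.85 m from the base axis. Payload 4.5 kg.
Tool frame: the origin (TCP) lies between the finger pads, 19 mm behind the fingertips; this is the grasp point; z points along the fingers, y is the line along which they close (so a half turn about z gives the same grasp; the last joint's range is limited). The gripper opens to 88 mm and grips with 3 to 60 N. Pads are 18 mm wide; open, the fingers measure 123 mm over their backs; the gripper's body (75 mm by 187 mm) begins 45 mm behind the grasp point.
Start: joints at [1.176, 0.689, -0.195, 1.565, 0.157, 0.902, -0.215], TCP at [0.26, -0.568, 0.257] pointing down, gripper open.
Joint ranges: [-3.01, 3.01], [-0.46, 2.08], [-1.47, 1.51], [0.13, 2.56], [-1, 4.14], [0.04, 2.09], [-2.66, 2.66]. Speed limits (rad/s): [2.57, 2.57, 3.14, 3.14, 3.14, 3.14, 3.14].

## Interface

Orientations are given as a unit quaternion [x, y, z, w].
In Python, from plant import r gives the robot as it stands.
- The arm moves only by the tool steer_hand, called as a command line: name --argument value ..., lists and objects as JSON in quotes. Schema: {"type":"object","properties":{"deltas":{"type":"string"},"squeeze":{"type":"number"},"only":{"type":"string"},"quiet":{"type":"boolean"},"lines":{"type":"string"}},"required":["deltas"],"additionalProperties":false}. deltas is a string of 1 to 10 rows, parted by semicolons, with the numbers parted by spaces; each row has 7 numbers: the opening from 0.0 (shut) to 1.0 (fully open), then dx, dy, dz in units of 25 mm, then a rotation vector rx, ry, rz in units of 0.1 rad; each row is the pose to reach, as a shift and turn from the pose commanded when the call began, along the tool's axes at that moment; what a row does not reach only later rows make up. A row lasts 1/10 s, in which the tool goes at most 0.05 m and 0.15 rad, less where a joint would pass 70% of its speed; a pose out of reach is approached as far as the arm can. The fingers move at their own pace and stop on an object; squeeze is the grip in N (left out, the last holds). Time passes only in rows, so rows that do not move let the fingers close. The tool returns the time, the measured TCP pose, the force, the opening and the grip force at its end. only (a regular expression) keeps the lines of the reply that match it, lines (a string "A,B") keeps lines A to B, and quiet returns only ok. Input that does not fit is refused with a message, and nothing moves.
- r.get_state(): the state, without advancing time (a new reading comes with each control period).
- r.snapshot(name): name is "scene" or "top" or "wrist"; returns the picture (480x640x3 uint8, red, green, blue); there is no depth.
- r.camera_params(name): a dict with "fx", "fy", "cx", "cy" (pixels), "k1" (the pictures are not rectified: a ray, as slopes to the right and down, at radius r is drawn at 1 + k1 r^2 times it, then the intrinsics apply), "rvec" (rotation vector, rad) and "tvec" (3), from world to camera coordinates, as OpenCV has them. Camera axes: x right, y down, z forward; pixel columns grow to the right and rows downward; lengths in m; the calibration is good to about 2 mm. A picture is of the moment at which its call begins: read the wrist's pose just before it. camera_params takes no time and is no camera call; for the wrist camera it gives the pose at the moment of the call.
- r.finish_job(): hands the job in; it is judged then, once.
The state is a dict: "clock": time; "q": joint angles; "qd": joint speeds; "joint_torque": joint torques, N m; "tool_pos": TCP position; "eef_rot": TCP orientation; "contact_force": force on the tool from outside, world axes, zero at the start; "moment": the same for the moment, N m; "opening": opening from 0.0 (shut) to 1.0 (fully open); "finger_force": force on a finger pad.
Only numpy, scipy, OpenCV 4.12 (cv2) and the standard library are available. Lean on these libraries where they do the work, as an engineer would, in place of code of your own. Each camera call takes 0.05 s, during which the arm holds its last target. There are 200 camera calls.

## Working session

There is one attempt and no reset: what is moved stays moved. The work goes in short steps, Python scripts to look and compute and a tool call to move; the robot and the scene stay as the last step left them, time stands still between calls to the robot, and variables do not carry over. Pictures are saved under pics/ and viewed, at most 11 in all, crops included, and the job is handed in when it is done.

```bash
ls; mkdir -p pics
```

Run:
```python
from plant import r
import cv2,numpy as np
s=r.get_state();print(s['clock'],s['tool_pos'],s['eef_rot'],s['opening'])
a=r.snapshot('scene');b=r.snapshot('top')
cv2.imwrite('pics/scene.png',a[:,:,::-1]);cv2.imwrite('pics/top.png',b[:,:,::-1])
for n in('scene','top','wrist'):print(n,r.camera_params(n))
```

```text
pics
plant.py
0.0 [ 0.25960953 -0.56788697  0.25662399] [ 9.77087698e-01  2.12835176e-01 -2.51172317e-04 -8.68721162e-04] 0.9991337211268236
scene {'fx': 454.3188841209994, 'fy': 454.3188841209994, 'cx': 312.2278032867784, 'cy': 237.77828674632661, 'k1': 0.021029361239331364, 'rvec': array([ 0.61366311, -2.41364686,  1.41636516]), 'tvec': array([0.52851796, 0.24130062, 0.87875852])}
top {'fx': 606.7553336740066, 'fy': 606.7553336740066, 'cx': 319.393936648386, 'cy': 241.27971990075923, 'k1': -0.15585290548130418, 'rvec': array([ 2.14930762, -2.19800283,  0.12092776]), 'tvec': array([0.00713888, 0.57960242, 1.35491039])}
wrist {'fx': 364.5688909437265, 'fy': 364.5688909437265, 'cx': 316.82469012715507, 'cy': 241.28014008219475, 'k1': -0.022126621683522908, 'rvec': array([-2.42200231,  1.55598775,  0.2370954 ]), 'tvec': array([-0.62381366, -0.04043225,  0.39000324])}
```

View pics/scene.png

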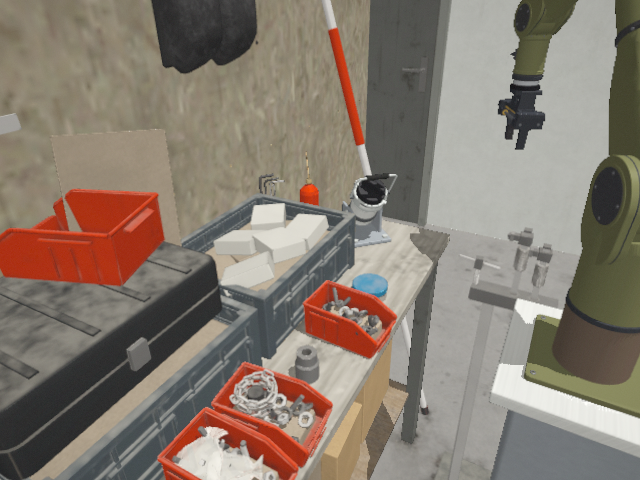

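View pics/top.png

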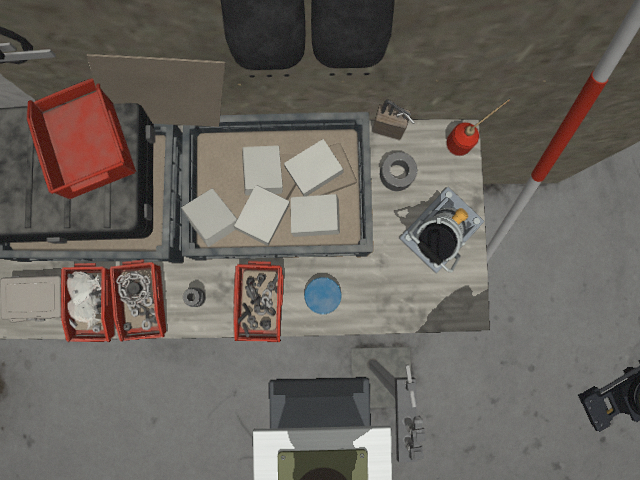

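The scene view shows the pot at about (368,205), leaning towards the robot. The top view shows the foot's corners near (445,188), (484,222), (441,271) and (400,236), with the cap at (438,242). I'll zoom in for exact corners.

Run:
```python
import cv2,numpy as np
b=cv2.imread('pics/top.png')[175:285,385:500]
a=cv2.imread('pics/scene.png')[160:250,335:415]
b=cv2.resize(b,None,fx=5,fy=5,interpolation=cv2.INTER_CUBIC)[:550,:575]
a=cv2.resize(a,None,fx=6,fy=6,interpolation=cv2.INTER_CUBIC)
cv2.imwrite('pics/topc.png',b);cv2.imwrite('pics/scenec.png',a)
```

```text
(no output)
```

View pics/topc.png

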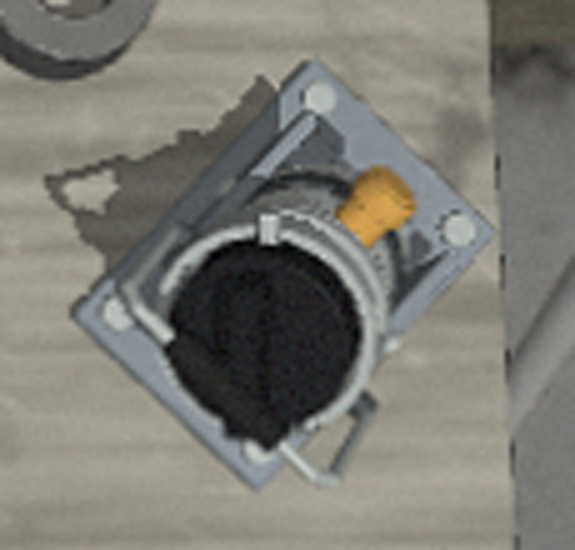

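View pics/scenec.png

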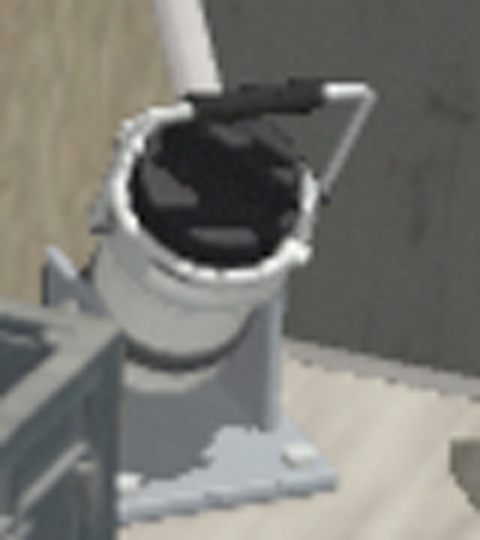

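The top crop gives the foot's corners at crop pixels (308,60), (495,230), (258,490) and (72,312). The bail is forward over the cap, its sleeve running from (172,345) to (275,442). The scene crop shows the sleeve from (190,105) to (325,94).

Create h.py:
```python
import numpy as np,cv2
from scipy.spatial.transform import Rotation as R
def ray(p,uv):
    K=np.array([[p['fx'],0,p['cx']],[0,p['fy'],p['cy']],[0,0,1.]])
    x=cv2.undistortPoints(np.array([[uv]],float),K,np.array([p['k1'],0,0,0,0.]))[0,0]
    M=R.from_rotvec(p['rvec']).as_matrix(); d=M.T@np.array([x[0],x[1],1]); return -M.T@p['tvec'],d/np.linalg.norm(d)
def plane(p,uv,z):
    o,d=ray(p,uv); return o+d*(z-o[2])/d[2]
def tri(rs):
    A=sum(np.eye(3)-np.outer(d,d) for o,d in rs); b=sum((np.eye(3)-np.outer(d,d))@o for o,d in rs)
    x=np.linalg.solve(A,b); return x,[np.linalg.norm(np.cross(x-o,d)) for o,d in rs]
def proj(p,X):
    K=np.array([[p['fx'],0,p['cx']],[0,p['fy'],p['cy']],[0,0,1.]])
    return cv2.projectPoints(np.atleast_2d(X).astype(float),p['rvec'],p['tvec'],K,np.array([p['k1'],0,0,0,0.]))[0][:,0]
```

Run:
```python
from plant import r
from h import *
np.set_printoptions(precision=4,suppress=True)
T=r.camera_params('top');S=r.camera_params('scene')
t=lambda x,y:((x+.5)/5-.5+385,(y+.5)/5-.5+175)
s=lambda x,y:((x+.5)/6-.5+335,(y+.5)/6-.5+160)
c=[plane(T,t(*q),.012)[:2] for q in((308,60),(495,230),(258,490),(72,312))]
print(np.array(c),[np.linalg.norm(c[i]-c[i-1]) for i in range(4)])
o=np.mean(c,0); v=(c[0]-c[3]+c[1]-c[2]); yaw=np.arctan2(v[1],v[0]);w=(c[0]-c[1]+c[3]-c[2]);print(o,yaw,np.arctan2(w[1],w[0])-np.pi/2)
print('sleeve',tri([ray(T,t(223,392)),ray(S,s(258,99))]))
print('barend',tri([ray(T,t(328,482)),ray(S,s(372,93))]))
Rz=R.from_euler('z',yaw);a=np.array([-np.sin(.6109),0,np.cos(.6109)])
P=lambda q:np.r_[o,0]+Rz.apply(q)
rim=np.array([-.055,0,.155]);h=rim-.015*a
print('grip',P(rim+.037*a),'bar0',P(h+.085*a),'hinge',P(h))
print('scene proj rim/bar',[((proj(S,P(q))[0]-[335,160])*6) for q in(rim,h+.085*a)],[((proj(T,P(q))[0]-[385,175])*5) for q in(rim,h+.085*a)])
```

```text
[[ 0.7043 -0.3076]
 [ 0.6218 -0.3933]
 [ 0.5025 -0.2749]
 [ 0.5873 -0.191 ]] [np.float64(0.16518565224450218), np.float64(0.11890764145638091), np.float64(0.16803318861920963), np.float64(0.11928951072862203)]
[ 0.604  -0.2917] -0.7828898983473428 -0.7785950697938004
sleeve (array([ 0.5318, -0.2212,  0.2159]), [np.float64(0.0007596458400842825), np.float64(0.0007596458400844024)])
barend (array([ 0.4953, -0.2632,  0.2102]), [np.float64(0.0007592309657565901), np.float64(0.0007592309657565983)])
grip [ 0.5499 -0.2379  0.1853] bar0 [ 0.5365 -0.2246  0.2123] hinge [ 0.5711 -0.259   0.1427]
scene proj rim/bar [array([205.7922, 187.9274]), array([246.1127,  99.9447])] [array([266.1118, 322.804 ]), array([228.0518, 380.4575])]
```

Add to h.py:
```python
np.set_printoptions(precision=4,suppress=True)
O=np.array([.604,-.2917,0]);YAW=-.781
Rz=R.from_euler('z',YAW);a=np.array([-np.sin(.6109),0,np.cos(.6109)])
P=lambda q:O+Rz.apply(q)
def frame(z,x):  # tool orientation from z and approx x
    z=np.array(z)/np.linalg.norm(z); y=np.cross(z,x); y/=np.linalg.norm(y); return R.from_matrix(np.c_[np.cross(y,z),y,z])
def delta(s,p,Rt):
    q=R.from_quat(s['eef_rot']); print('shift',q.inv().apply(p-s['tool_pos']),'rot',(q.inv()*Rt).as_rotvec())
```

Run:
```python
from plant import r
from h import *
s=r.get_state();
delta(s,P([-.15,-.012,.257]),frame([0,0,-1],[np.cos(.79),np.sin(.79),0]))
print(P([-.15,-.012,.257]))
S=r.camera_params('wrist');print(R.from_quat(s['eef_rot']).inv().apply(-R.from_rotvec(S['rvec']).as_matrix().T@S['tvec']-s['tool_pos']))
```

```text
shift [ 0.3639 -0.2441  0.    ] rot [-0.0016 -0.0001 -0.3611]
[ 0.489  -0.1946  0.257 ]
[ 0.0771 -0.0006 -0.1274]
```

The rows are not in the units I measure in: shifts go in units of 25 mm and turns go in units of 0.1 rad. I convert before sending: 0.364 m is 14.56, 0.32 m is 12.8, -0.361 rad is -3.61.

steer_hand --deltas "0 1.6 -1.08 0 0 0 -0.4;0 3.2 -2.16 0 0 0 -0.8;0 4.8 -3.2 0 0 0 -1.2;0 6.4 -4.28 0 0 0 -1.6;0 8 -5.36 0 0 0 -2;0 9.6 -6.44 0 0 0 -2.4;0 11.2 -7.52 0 0 0 -2.8;0 12.8 -8.6 0 0 0 -3.2;0 14.56 -9.76 0 0 0 -3.61;0 14.56 -9.76 0 0 0 -3.61"

```text
clock: 1.1
tool_pos: [0.4937, -0.187, 0.2576]
eef_rot: [0.92, 0.391, 0.003, -0.002]
contact_force: [-0.1, 0.5, 1.1]
opening: 0.114
finger_force: 0.0
```

Run:
```python
from plant import r
from h import *
s=r.get_state();print(s['tool_pos'],s['q'],s['clock'])
p=r.camera_params('wrist');a=r.snapshot('wrist');cv2.imwrite('pics/w1.png',a[:,:,::-1])
np.save('w1.npy',p,allow_pickle=True)
```

```text
[ 0.4937 -0.187   0.2576] [ 0.4466  0.5671 -0.2686  1.8565  0.2041  0.7422 -0.7003] 1.1
```

View pics/w1.png

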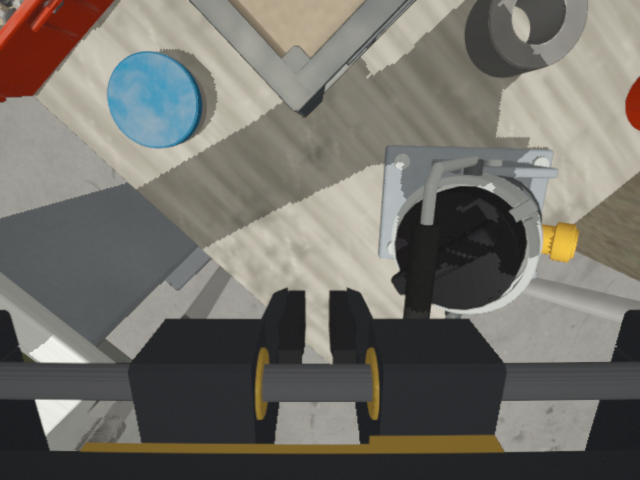

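The wrist view shows the fingers left of the bail. The sleeve runs from (426,225) down to (415,320), with the cap and wing to its right. The foot's top corners are at (386,147) and (552,149), and the sleeve's upper end is near (424,226).

Run:
```python
from plant import r
from h import *
T=r.camera_params('top');S=r.camera_params('scene');W=np.load('w1.npy',allow_pickle=True).item()
t=lambda x,y:((x+.5)/5-.5+385,(y+.5)/5-.5+175)
s=lambda x,y:((x+.5)/6-.5+335,(y+.5)/6-.5+160)
for uv in((386,147),(552,149)):print('foot',plane(W,uv,.012))
x=tri([ray(T,t(174,342)),ray(S,s(190,105)),ray(W,(424,226))]);print('sleeve L end',x, Rz.inv().apply(x[0]-O))
h=np.array([-.055,0,.155])-.015*a
for y in(-.03,0,.03):
  q=P(h+.085*a+[0,y,0]); print(y,proj(W,q),(proj(T,q)-[385,175])*5,(proj(S,q)-[335,160])*6)
x=tri([ray(T,t(223,392)),ray(S,s(258,99))])[0];print('sleeve mid potframe',Rz.inv().apply(x-O),h+.085*a)
print(proj(W,P([-.055,0,.155])))
```

```text
foot [ 0.5852 -0.1908  0.012 ]
foot [ 0.7048 -0.3079  0.012 ]
sleeve L end (array([ 0.5532, -0.2005,  0.2164]), [np.float64(0.0015107932263334137), np.float64(0.0006090776420025424), np.float64(0.0014680741621604229)]) [-0.1003  0.029   0.2164]
-0.03 [[422.4003 332.2302]] [[283.3193 432.3821]] [[310.4768  91.5312]]
0 [[428.1859 280.7943]] [[228.3574 380.7149]] [[246.4455  99.8933]]
0.03 [[434.4282 224.2275]] [[173.3317 329.083 ]] [[181.6893 108.3424]]
sleeve mid potframe [-0.1009 -0.0007  0.2159] [-0.0952  0.      0.2123]
[[463.0116 247.4649]]
```

In the tool's units: 0.08 m is 3.2, 0.021 m is 0.84.

steer_hand --deltas "0 0 0 0.84 0 0 0;0 0 0 1.68 0 0 0;0 0 0.48 1.68 0 0 0;0 0 0.96 1.68 0 0 0;0 0 1.36 1.6 0 0 0;0 0 1.76 1.36 0 0 0;0 0 2.24 1.16 0 0 0;0 0 2.72 1.04 0 0 0;0 0 3.2 0.92 0 0 0;0 0 3.6 0.88 0 0 0"

```text
clock: 2.15
tool_pos: [0.5532, -0.2605, 0.2358]
eef_rot: [0.923, 0.384, -0.0, 0.0]
contact_force: [-0.6, 0.1, -0.4]
opening: 0.003
finger_force: 0.0
```

steer_hand --deltas "0 0 0.4 0 0 0 0;0 0 0.6 0 0 0 0;0 0 0.6 -1.2 0 0 0;0 0 0 -2.8 0 0 0;0 0 -1.2 -4 0 0 0;0 0 -2 -4 0 0 0"

```text
clock: 2.75
tool_pos: [0.519, -0.2228, 0.3396]
eef_rot: [0.923, 0.385, 0.003, 0.002]
contact_force: [0.4, -0.5, -0.4]
opening: 0.008
finger_force: 0.0
```

Run:
```python
from plant import r
from h import *
s=r.get_state();print(s['tool_pos'],s['q'],s['clock'],Rz.inv().apply(s['tool_pos']-O))
p=r.camera_params('wrist');a=r.snapshot('wrist');cv2.imwrite('pics/w2.png',a[:,:,::-1])
np.save('w2.npy',p,allow_pickle=True)
```

```text
[ 0.519  -0.2228  0.3396] [ 0.4995  0.5189 -0.2872  1.6438  0.1685  0.9955 -0.6238] 2.75 [-0.1088 -0.0109  0.3396]
```

View pics/w2.png

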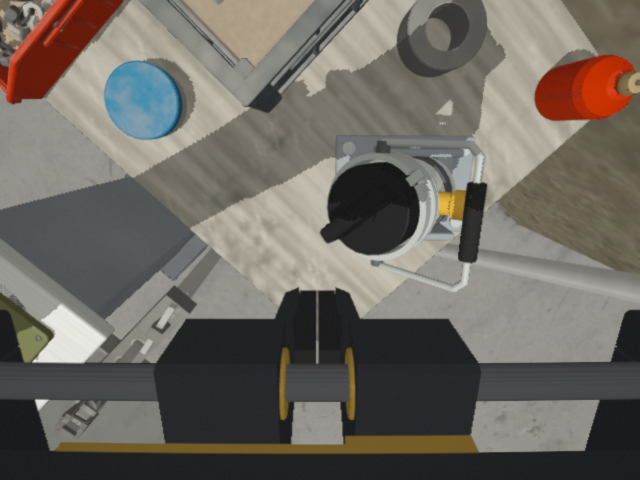

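The bail now lies open, its sleeve at (472,222). The cap is clear, with its round face centred near (374,208) and the wing running from (327,233) to about (422,178).

Add to h.py:
```python
A=Rz.apply(a); rim=np.array([-.055,0,.155])
def wing(th): # wing x-dir (world) at angle th acw from pot x in cap plane
    return Rz.apply(R.from_rotvec(a*th).apply([np.cos(.6109),0,np.sin(.6109)]))
```

Run:
```python
from plant import r
from h import *
s=r.get_state(); G=frame(-A,-wing(np.radians(40)))
print(G.as_matrix(),P(rim+.137*a))
delta(s,P(rim+.137*a),G)
```

```text
[[-0.8982  0.1653  0.4074]
 [-0.0148  0.9147 -0.4038]
 [-0.4394 -0.3687 -0.8191]] [ 0.5091 -0.1977  0.2672]
shift [ 0.0112 -0.0207  0.0706] rot [-0.3186 -0.6886 -2.1817]
```

In the tool's units: -0.136 rad is -1.36.

steer_hand --deltas "0.5 0 0 0 -0.2 -0.43 -1.36;0.5 0 0 0 -0.4 -0.86 -2.72;0.5 0 0 0 -0.6 -1.29 -4.08;0.5 0 0 0 -0.8 -1.72 -5.44;0.5 0 0 0 -1 -2.15 -6.8;0.5 0 0 0 -1.2 -2.58 -8.16;0.5 0 0 0 -1.4 -3.01 -9.52;0.5 0 0 0 -1.6 -3.44 -10.9;0.5 0 0 0 -1.6 -3.44 -10.9"

```text
clock: 3.7
tool_pos: [0.5171, -0.2226, 0.3347]
eef_rot: [0.574, 0.799, -0.121, 0.132]
contact_force: [-0.5, 0.1, -0.2]
opening: 0.502
finger_force: 0.0
```

Run:
```python
from plant import r
from h import *
s=r.get_state(); G=frame(-A,-wing(np.radians(40)))
print(s['q'],s['tool_pos'])
delta(s,P(rim+.137*a),G)
```

```text
[ 0.3963  0.479  -0.3927  1.8283  0.6958  0.8981 -0.077 ] [ 0.5171 -0.2226  0.3347]
shift [0.0481 0.0031 0.054 ] rot [-0.1613 -0.3465 -1.0904]
```

In the tool's units: 0.054 m is 2.16, 0.048 m is 1.92, -1.09 rad is -10.9.

steer_hand --deltas "0.5 0 0 0 -0.2 -0.43 -1.36;0.5 0 0 0 -0.4 -0.86 -2.72;0.5 0 0 0 -0.6 -1.29 -4.08;0.5 0.4 0 0.4 -0.8 -1.72 -5.44;0.5 0.8 0 0.8 -1 -2.15 -6.8;0.5 1.2 0 1.2 -1.2 -2.58 -8.16;0.5 1.6 0 1.6 -1.4 -3.01 -9.52;0.5 1.92 0.12 2.16 -1.61 -3.46 -10.9;0.5 1.92 0.12 2.16 -1.61 -3.46 -10.9;0.5 1.92 0.12 2.16 -1.61 -3.46 -10.9"

```text
clock: 4.7
tool_pos: [0.5102, -0.1995, 0.268]
eef_rot: [0.045, 0.953, -0.203, 0.222]
contact_force: [0.7, 0.3, 0.2]
opening: 0.499
finger_force: 0.0
```

Run:
```python
from plant import r
from h import *
s=r.get_state(); G=frame(-A,-wing(np.radians(40)))
print(s['q'],s['tool_pos'],s['clock'])
delta(s,P(rim+.137*a),G)
p=r.camera_params('wrist');im=r.snapshot('wrist');cv2.imwrite('pics/w3.png',im[:,:,::-1])
np.save('w3.npy',p,allow_pickle=True)
```

```text
[ 0.3302  0.5118 -0.3821  2.2729  1.7439  0.595  -0.1118] [ 0.5102 -0.1995  0.268 ] 4.7
shift [ 0.0013  0.0018 -0.0006] rot [-0.0032 -0.0014 -0.0095]
```

View pics/w3.png

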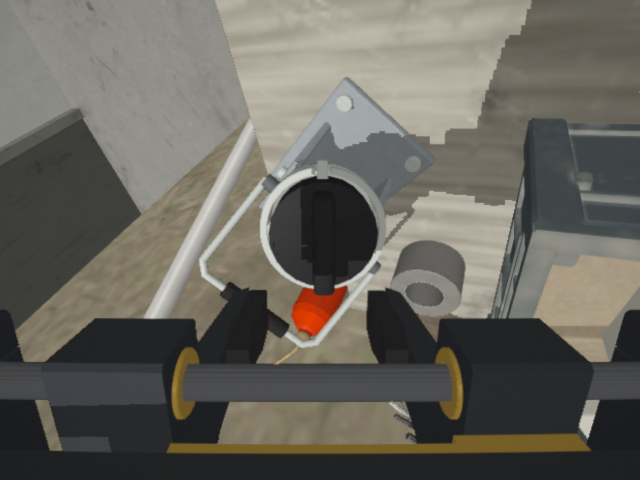

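The wrist looks straight down the mouth axis. The collar ring is centred near (323,228) with a radius of about 63 px, the wing runs vertically from (323,190) to (324,292), and the bail lies open behind it.

Run:
```python
from h import *
W3=np.load('w3.npy',allow_pickle=True).item();W2=np.load('w2.npy',allow_pickle=True).item()
im=cv2.imread('pics/w3.png'); g=cv2.cvtColor(im,cv2.COLOR_BGR2GRAY)
# collar ring outline: bright region near centre
e=[]
for t in np.radians(np.arange(0,360,3)):
    pr=[g[int(round(228+rr*np.sin(t))),int(round(323.5+rr*np.cos(t)))] for rr in range(40,80)]
    d=[i for i in range(len(pr)) if pr[i]>165]
    if d: rr=40+d[0]; e.append((323.5+rr*np.cos(t),228+rr*np.sin(t),rr))
e=np.array(e); k=abs(e[:,2]-np.median(e[:,2]))<4
print('inner ring ell',len(e),k.sum(),cv2.fitEllipse(e[k,:2].astype(np.float32)))
t=np.radians(np.arange(0,360,30))
u=wing(0);v=np.cross(A,u)
for rad,off in((.047,0),(.041,0)):
    c=np.array([P(rim+off*a)+rad*(np.cos(x)*u+np.sin(x)*v) for x in t]);print(rad,cv2.fitEllipse(proj(W3,c).astype(np.float32)))
print('rim ctr',proj(W3,P(rim)),proj(W2,P(rim)))
w=wing(np.radians(40));vv=np.cross(A,w)
for sgn in(-1,1):
  c=[P(rim+.043*a)+sgn*.033*w+k*.007*vv for k in(-1,1)]; print('wing top end',sgn,proj(W3,c).ravel(),proj(W2,c).ravel())
c3=cv2.resize(im[150:320,240:410],None,fx=3.4,fy=3.4,interpolation=2)
i2=cv2.imread('pics/w2.png')[130:290,300:460];c2=cv2.resize(i2,None,fx=3.6,fy=3.6,interpolation=2)
f=lambda x:np.clip(255*(x/255.)**.45,0,255).astype(np.uint8)
cv2.imwrite('pics/c3.png',f(c3));cv2.imwrite('pics/c2.png',f(c2))
```

```text
inner ring ell 83 72 ((323.313720703125, 229.82554626464844), (113.34685516357422, 114.32520294189453), 42.351131439208984)
0.047 ((319.3235778808594, 230.07598876953125), (120.3526611328125, 124.92662048339844), 89.44013214111328)
0.041 ((319.3122863769531, 230.79795837402344), (104.94047546386719, 108.96253204345703), 89.45100402832031)
rim ctr [[319.2763 233.0949]] [[377.2646 208.332 ]]
wing top end -1 [307.6282 200.605  330.44   200.4211] [330.3866 245.5659 321.4549 231.505 ]
wing top end 1 [309.2603 298.3639 330.2416 298.2322] [389.927  201.8045 379.2739 185.9338]
```

View pics/c3.png

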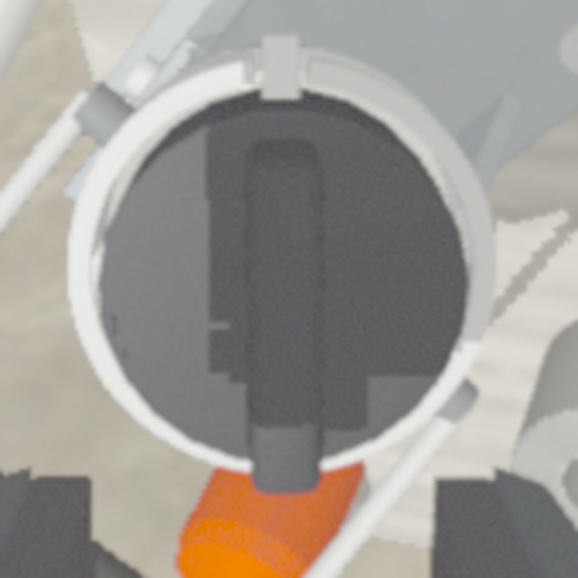

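View pics/c2.png

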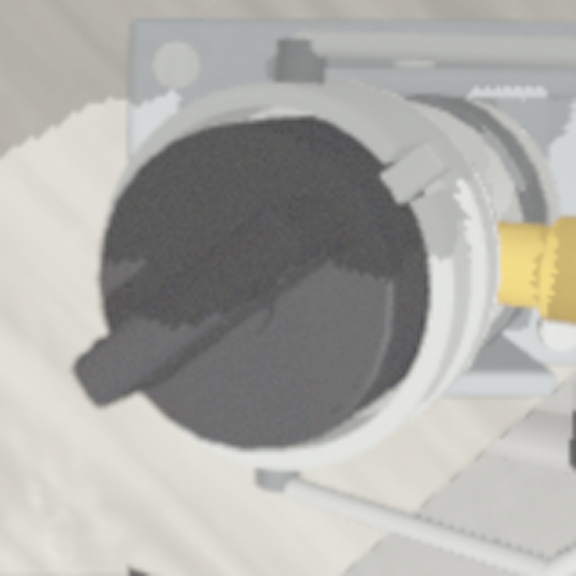

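The zoomed crops show the wing aligned with the tool's x axis. It sits about 4 px right of and 3 px above where my model puts it in w3, so I'll shift roughly +2 mm in tool y and +1.5 mm in tool x. Depth agrees, since the ring width is 124.7 px against 124.9 predicted. Now I approach.

In the tool's units: 0.098 m is 3.92, 0.09 m is 3.6, -0.008 rad is -0.08.

steer_hand --deltas "0.5 0.12 0.16 0.8 0 0 -0.08;0.5 0.12 0.16 1.6 0 0 -0.08;0.5 0.12 0.16 2.4 0 0 -0.08;0.5 0.12 0.16 3.2 0 0 -0.08;0.5 0.12 0.16 3.6 0 0 -0.08;0.5 0.12 0.16 3.92 0 0 -0.08;0.5 0.12 0.16 3.92 0 0 -0.08;0.5 0.12 0.16 3.92 0 0 -0.08" --squeeze 10

```text
clock: 5.55
tool_pos: [0.5482, -0.2344, 0.1856]
eef_rot: [0.038, 0.953, -0.204, 0.222]
contact_force: [0.4, -0.1, -0.1]
opening: 0.503
finger_force: 0.0
```

Run:
```python
from plant import r
from h import *
s=r.get_state(); G=frame(-A,-wing(np.radians(40)))
q=R.from_quat(s['eef_rot'])
print(s['tool_pos'],s['clock'],q.inv().apply(s['contact_force']))
delta(s,P(rim+.037*a),G)
p=r.camera_params('wrist');im=r.snapshot('wrist');np.save('w4.npy',p,allow_pickle=True)
cv2.imwrite('pics/w4.png',(255*(im[:,:,::-1]/255.)**.5).astype(np.uint8))
```

```text
[ 0.5482 -0.2344  0.1856] 5.55 [-0.2987  0.0539  0.2656]
shift [-0.0013 -0.003   0.0024] rot [-0.0015  0.0014  0.0042]
```

View pics/w4.png

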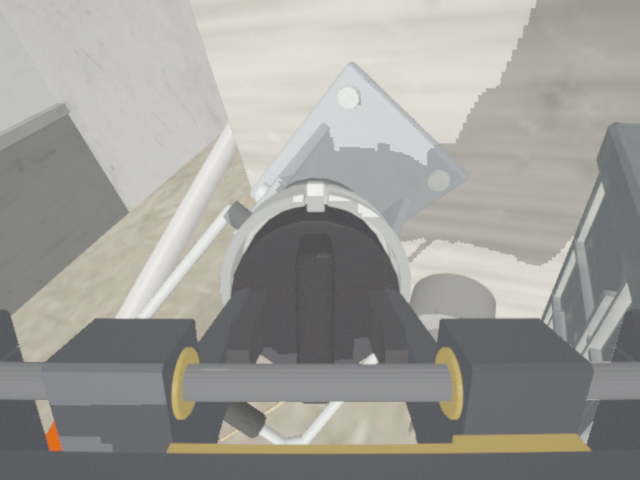

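The wing, at x≈316, is centred between the fingers and clear of both. I'll close gently and check the side forces.

Create st.py:
```python
from plant import r
from h import *
s=r.get_state();q=R.from_quat(s['eef_rot']);print('F tool',q.inv().apply(s['contact_force']),'M',q.inv().apply(s['moment']),'op',s['opening'],'ff',s['finger_force'],s['clock'])
d=s['tool_pos']-P(rim+.037*a);print('dev from model grip, along u,v,A',d@wing(0),d@np.cross(A,wing(0)),d@A,'q',s['q'])
xw=q.apply([-1,0,0]);print('angle deg',np.degrees(np.arctan2(xw@np.cross(A,wing(0)),xw@wing(0))))
```

```text
(no output)
```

steer_hand --deltas "0.1 0 0 0 0 0 0;0.1 0 0 0 0 0 0;0.1 0 0 0 0 0 0;0.0 0 0 0 0 0 0;0.0 0 0 0 0 0 0;0 0 0 0 0 0 0" --squeeze 15

```text
clock: 6.2
tool_pos: [0.548, -0.2353, 0.1854]
eef_rot: [0.038, 0.953, -0.205, 0.222]
contact_force: [-2.0, -0.2, 3.4]
opening: 0.157
finger_force: 15.0
```

```bash
python3 st.py
```

```text
F tool [ 0.3289 -1.8116 -3.525 ] M [0.2146 0.2152 0.1205] op 0.15719930093536005 ff 14.99947926029563 6.2
dev from model grip, along u,v,A -0.002605150724901605 0.0006190070813815578 0.001992248713014989 q [ 0.4061  0.7286 -0.4083  2.2226  2.0176  0.6836 -0.288 ]
angle deg 40.24596953154956
```

steer_hand --deltas "0 0 0 0 0 0 0;0 0 0 0 0 0 0;0 0 0 0.12 0 0 0;0 0 0 0.24 0 0 0;0 0 0 0.36 0 0 0;0 0 0 0.48 0 0 0;0 0 0 0.54 0 0 0;0 0 0 0.54 0 0 0;0 0 0 0.54 0 0 0" --squeeze 50

```text
clock: 7.1
tool_pos: [0.5533, -0.2405, 0.1747]
eef_rot: [0.037, 0.953, -0.205, 0.222]
contact_force: [-4.3, 0.5, 9.9]
opening: 0.15
finger_force: 50.0
```

```bash
python3 st.py
```

```text
F tool [ -0.5055  -3.9525 -10.0873] M [0.5031 0.3207 0.0897] op 0.14956218570989252 ff 49.999676048755646 7.1
dev from model grip, along u,v,A -0.002662808606235074 0.0006039474820387589 -0.011077607573314281 q [ 0.4157  0.7557 -0.4099  2.2102  2.0423  0.6932 -0.2979]
angle deg 40.2657227354183
```

In the tool's units: -0.001 m is -0.04, 0.001 m is 0.04.

steer_hand --deltas "0 0 -0.04 0.04 0 0 0;0 0 -0.04 0.08 0 0 0;0 0 -0.04 0.08 0 0 0"

```text
clock: 7.4
tool_pos: [0.5537, -0.241, 0.1739]
eef_rot: [0.037, 0.953, -0.204, 0.223]
contact_force: [-8.1, 3.4, 15.9]
opening: 0.153
finger_force: 50.0
```

```bash
python3 st.py
```

```text
F tool [  0.2057  -4.1532 -17.6908] M [0.4048 0.4833 0.0726] op 0.15344661732584722 ff 50.0054557621479 7.4
dev from model grip, along u,v,A -0.002618990245528462 0.0005585697928493454 -0.012146958257416813 q [ 0.4184  0.7577 -0.411   2.2093  2.0462  0.6925 -0.2976]
angle deg 40.33533884720797
```

In the tool's units: -0.001 m is -0.04, 0.4 rad is 4.

steer_hand --deltas "0 0 -0.04 0 0 0 0.5;0 0 -0.04 0 0 0 1.2;0 0 -0.04 0 0 0 2;0 0 -0.04 0 0 0 2.8;0 0 -0.04 0 0 0 3.4;0 0 -0.04 0 0 0 4;0 0 -0.04 0 0 0 4"

```text
clock: 8.1
tool_pos: [0.5536, -0.2414, 0.174]
eef_rot: [0.226, 0.926, -0.155, 0.259]
contact_force: [-9.3, 6.4, 15.5]
opening: 0.155
finger_force: 50.0
```

```bash
python3 st.py
```

```text
F tool [  0.7905  -1.8175 -19.0403] M [0.4627 0.3857 0.0827] op 0.15527384427362897 ff 50.02869903109968 8.1
dev from model grip, along u,v,A -0.002417302339666888 0.0002281490168462651 -0.01213366909963715 q [ 0.4822  0.7739 -0.514   2.2058  2.0047  0.7535 -0.6381]
angle deg 17.36306713004958
```

Turning freely; the joints have room. Continuing.

In the tool's units: 0.6 rad is 6.

steer_hand --deltas "0 0 0 0 0 0 0.8;0 0 0 0 0 0 1.6;0 0 0 0 0 0 2.4;0 0 0 0 0 0 3.2;0 0 0 0 0 0 4;0 0 0 0 0 0 4.8;0 0 0 0 0 0 5.6;0 0 0 0 0 0 6;0 0 0 0 0 0 6"

```text
clock: 9.0
tool_pos: [0.5532, -0.2417, 0.174]
eef_rot: [0.489, 0.818, -0.072, 0.293]
contact_force: [-8.4, 4.8, 15.2]
opening: 0.157
finger_force: 50.0
```

```bash
python3 st.py
```

```text
F tool [ -1.801   -2.0777 -17.8251] M [ 0.8441 -0.0072  0.0545] op 0.15740475999244113 ff 50.02804049290717 9.0
dev from model grip, along u,v,A -0.002431383291651253 -0.0002531392928890254 -0.012139243977499941 q [ 0.5643  0.8051 -0.6545  2.202   1.9582  0.847  -1.1655]
angle deg -16.98685622626166
```

steer_hand --deltas "0 0 0 0 0 0 0.8;0 0 0 0 0 0 1.6;0 0 0 0 0 0 2.4;0 0 0 0 0 0 3.2;0 0 0 0 0 0 3.8;0 0 0 0 0 0 4.3;0 0 0 0 0 0 4.7;0 0 0 0 0 0 4.9;0 0 0 0 0 0 4.9"

```text
clock: 9.9
tool_pos: [0.5529, -0.2418, 0.1739]
eef_rot: [0.673, 0.676, 0.001, 0.301]
contact_force: [-9.0, 4.0, 14.9]
opening: 0.151
finger_force: 50.0
```

```bash
python3 st.py
```

```text
F tool [ -3.2201  -1.7311 -17.4501] M [ 0.9556 -0.469  -0.0362] op 0.15142682103311966 ff 50.016463939100504 9.9
dev from model grip, along u,v,A -0.0026433994872868934 -0.000580994051096138 -0.012123681349344334 q [ 0.6225  0.835  -0.7592  2.1995  1.9303  0.9219 -1.6062]
angle deg -45.01847553472514
```

In the tool's units: -0.012 m is -0.48, -0.011 m is -0.44.

steer_hand --deltas "0 0 0 -0.12 0 0 0;0 0 0 -0.24 0 0 0;0 0 0 -0.36 0 0 0;0 0 0 -0.44 0 0 0;0 0 0 -0.48 0 0 0;0 0 0 -0.48 0 0 0"

```text
clock: 10.5
tool_pos: [0.5485, -0.2375, 0.1828]
eef_rot: [0.673, 0.675, 0.001, 0.301]
contact_force: [-4.7, 1.9, 5.1]
opening: 0.154
finger_force: 50.0
```

```bash
python3 st.py
```

```text
F tool [-0.7065 -2.0624 -6.8429] M [ 0.8773 -0.0051  0.0019] op 0.15415806271982685 ff 50.00979155302048 10.5
dev from model grip, along u,v,A -0.002583493718749589 -0.0005819289540004507 -0.0012729498605794712 q [ 0.6192  0.8126 -0.764   2.2093  1.9093  0.9156 -1.6026]
angle deg -45.05339048185271
```

steer_hand --deltas "0 0 0 -0.04 0 0 0;0 0 0 -0.04 0 0 0"

```text
clock: 10.7
tool_pos: [0.5482, -0.2372, 0.1834]
eef_rot: [0.673, 0.675, 0.001, 0.301]
contact_force: [-5.9, 2.2, 3.1]
opening: 0.154
finger_force: 50.0
```

```bash
python3 st.py
```

```text
F tool [ 0.1778 -3.8461 -5.8225] M [0.9266 0.1636 0.0032] op 0.1540666147406532 ff 50.00939603894949 10.7
dev from model grip, along u,v,A -0.0025665636596712013 -0.0005787148778194606 -0.0005836335668320842 q [ 0.6189  0.8111 -0.7642  2.2098  1.9076  0.915  -1.6023]
angle deg -45.070201074928555
```

steer_hand --deltas "0.4 0 0 -0.04 0 0 0;0.4 0 0 -0.04 0 0 0;0.4 0 0 -0.04 0 0 0;0.4 0 0 -0.8 0 0 0;0.4 0 0 -2 0 0 0;0.4 0 0 -3.2 0 0 0;0.4 0 0 -4 0 0 0;0.4 0 0 -4 0 0 0"

```text
clock: 11.5
tool_pos: [0.5087, -0.1957, 0.2677]
eef_rot: [0.672, 0.675, 0.002, 0.303]
contact_force: [0.7, 0.1, -0.1]
opening: 0.4
finger_force: 0.0
```

Run:
```python
from plant import r
import cv2
im=r.snapshot('wrist');cv2.imwrite('pics/w5.png',(255*(im[:,:,::-1]/255.)**.5).astype('uint8'))
```

```text
(no output)
```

View pics/w5.png

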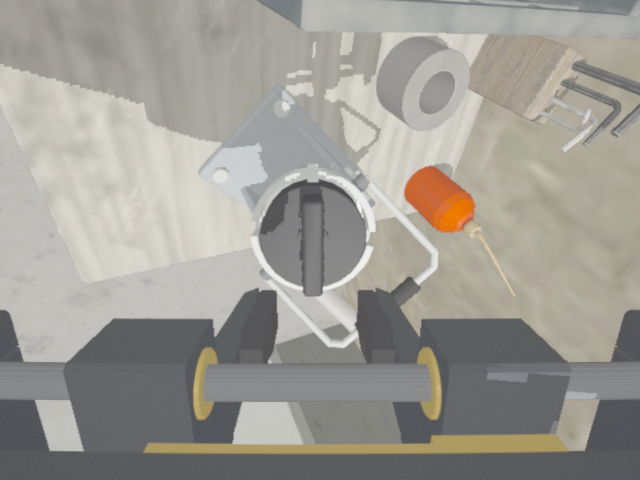

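The final wrist view shows the wing still turned, vertical in the image at x≈313. The bail is open behind the pot and the gripper is clear. The cap followed out about 11 mm, so it is in the notches. Handing in.

```bash
python3 -c "
from plant import r
print(r.finish_job())"
```

```text
the job is handed in; nothing more can be done
None
```

I handed the job in at about 11.5 s, with no verdict printed: the last wrist picture shows the bail open, and by the arm's readings the cap turned about 1.49 rad and sprang out to roughly 2–3 mm, so its lugs should be in the notches; the gripper was clear and nothing loose was touched.

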